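# Tap the slide carrier home in the imager's loading dock

### The arm

A 6-joint arm with a two-finger parallel gripper is mounted at the origin on the work surface. World frame = base frame: x ahead of the robot, y to its left, z up, the work surface at z = 0. Lengths are in m, angles in rad, forces in N, time in s.
With the tool pointing down it reaches from about 0.375 to 0.9 m from the base axis. Payload 3.1 kg.
Tool frame: the origin (TCP) lies on the centre line of the jaws, within the pads' length; the fingertips stand 17 mm ahead of it and the grasp point (between the pads) lies 2 mm behind it; y points along the fingers, z is the direction in which the jaws open and shut, and the axes are right-handed (so a half turn about y gives the same grasp; the last joint's range is limited). The gripper opens to 85 mm and grips with 20 to 120 N. Pads are 22 mm wide; open, the fingers measure 114 mm over their backs; the gripper's body (76 mm by 85 mm) begins 54 mm behind the grasp point. The pads swing forward as they close: fully open they stand 13 mm farther back than shut.
Start: joints at [1.03, 0.527, 1.433, -0, 1.181, -0.178], TCP at [0.222, 0.584, 0.248] pointing down, gripper open.
Joint ranges: [-3.08, 3.08], [-0.75, 2.2], [0.22, 2.44], [-1.43, 4.57], [0, 2.65], [-2.85, 2.85]. Speed limits (rad/s): [2.79, 2.79, 3.14, 3.14, 3.14, 3.14].

### API

Orientations are given as a unit quaternion [x, y, z, w].
In Python, from station import manip gives the robot as it stands.
- The arm moves only by the shell command python3 -m handwheel 'ROWS' [FORCE]. ROWS is JSON, one flat list of numbers, 7 for each row, row after row: the shift along the tool's x, y, z in cm, then the turn, a rotation vector about the tool's x, y, z in rad, then the finger opening in cm, from 0 to 8.54. A call has 1 to 10 rows; each row is the pose to reach, as a shift and turn from the pose commanded when the call began, along the tool's axes at that moment; what a row does not reach only later rows make up. A row lasts 1/12 s, in which the tool goes at most 41.7 mm and 7.16 degrees, less where a joint would pass 70% of its speed; a pose out of reach is approached as far as the arm can. A call with a gripper value outside its range is refused whole. The fingers move at their own pace and stop on an object; FORCE is the grip in N (left out, the last holds). Time passes only in rows, so rows that repeat a pose let the fingers close. It gives the time, the measured TCP pose, the force and the opening at its end, in the units of the state.
- manip.sense(): the state, without advancing time (a new reading comes with each control period).
- manip.snapshot(name): name is "scene" or "top" or "wrist"; returns a dict with "frame" (480x640x3 uint8, red, green, blue), "depth" (480x640 float32, m along the optical axis (not along the pixel's ray), 0 where there is no reading), "camera_matrix" (3x3 intrinsics, pixels), "rvec" (rotation vector, rad) and "tvec" (3), from world to camera coordinates, as OpenCV has them. Camera axes: x right, y down, z forward; pixel columns grow to the right and rows downward; lengths in m; the calibration is good to about 2 mm. A picture is of the moment at which its call begins.
- manip.sign_off(): hands the job in, once; it reports no verdict.
The state is a dict: "t": time; "q": joint angles; "qd": joint speeds; "tau": joint torques, N m; "tcp_pos": TCP position; "tool_rot": TCP orientation; "force": force on the tool from outside, world axes, zero at the start; "ft_torque": the same for the moment, N m; "finger_gap": opening from 0.0 (shut) to 1.0 (fully open).
Only numpy, scipy, OpenCV 4.12 (cv2) and the standard library are available. Lean on these libraries where they do the work, as an engineer would, in place of code of your own. Each camera call takes 0.05 s, during which the arm holds its last target.

### The job

With the upright black-handled pusher, nudge the slide carrier along the dock's channel and under the white hood in small taps, at least two, drawing the pusher clear of it for a moment between taps, until it is fully home against the stop hidden in the hood. Do not touch the carrier with the gripper, strike it hard, or disturb the microscope objective. Finally stand the pusher upright on the bench, off the dock, and let go.

Things in the scene. Friction and masses are not known exactly. Their poses are not given: they have to be found in the camera images.
- pusher_center (a point): Pusher, loose, standing upright: 116 mm tall, 0.22 kg; round steel foot 32 mm across, 30 mm tall, then a round black handle 22 mm across to the top. This point is on its axis, 58 mm above its underside; z runs up the handle. An objective (50 mm tall) and a jar (62 mm tall, 48 mm across) stand near, axes at least 95 mm away.
- carrier_center (a point): Slide carrier, loose: flat aluminium block 90 (x) by 52 (y) by 18 mm high with a glass slide on top, 0.22 kg, lying in the dock's channel, +x end towards the hood. This point is its centre, 9 mm above its underside; the rear face to tap is 45 mm from it towards -x. It slides with ordinary friction, stays where left. A like spare lies on the open bench.
- dock: Fixed dock. Origin: bench level, mid-mouth of hood; x along channel into hood, z up. Plate x -190 to 95, 110 wide, 12 mm high; channel 58 wide between rails 26 mm high from x -150. White hood 95 long, 62 high, 42 inside. Unseen stop at x 50: carrier fully home has centre x 5, rear face x -40 (outside); it starts 50 to 80 mm short.
- objective_center (a point): Bystander: a short, stout steel microscope objective, 50 mm tall, 36 mm in diameter, narrowing at the top, standing loose on the bench; this point is its centre, 25 mm up.
Not all that is in view belongs to the job. What is shaped like the part that bears carrier_center but turquoise or yellow is not meant. What is shaped like the part that bears pusher_center but green is not meant.

How it is judged:
On the way, in this order (a step that is already met when the one before it is completed fails the run):
1. after a first tap the carrier rests part of the way, at least 12 mm short of home, with the pusher at least 4 mm clear of it (distance of carrier_center from where it was at the start of the episode above 0.006 m and x of carrier_center in the frame of dock below -0.007 m and linear speed of carrier below 0.01 m/s and height (world z) of pusher_center above 0.062 m and (horizontal distance between pusher_center and carrier_center above 0.065 m or height (world z) of pusher_center above 0.105 m)), for 0.1 s.
2. further taps bring the carrier home, within 8 mm of the stop (x of carrier_center in the frame of dock above -0.003 m), for 0.2 s.
At the end, for the whole second after the job is handed in: The carrier lies flat in the channel within 8 mm of the hidden stop, at rest; the pusher stands upright (within 8 degrees) and still on the bench itself, not on the dock (x of carrier_center in the frame of dock between -0.003 and 0.011 m and angle between carrier_center's own z axis and vertical below 0.1 rad and linear speed of carrier below 0.01 m/s and angle between pusher_center's own z axis and vertical below 0.15 rad and height (world z) of pusher_center between 0.052 and 0.064 m and linear speed of pusher below 0.02 m/s); the robot touches nothing.
It fails at once if the gripper or arm touches the carrier (contact force between any of the fingers, the arm and carrier above 0.5 N).
It fails at once if the carrier is struck hard (faster than 0.4 m/s) (linear speed of carrier above 0.4 m/s).
It fails at once if the microscope objective is moved more than 20 mm (distance of objective_center from where it was at the start of the episode above 0.02 m).
It also fails if it takes over 51 s, if anything falls off the work surface, if the arm or the gripper's body presses on something with over 40 N, if the wrist force passes 120 N, or if a joint passes its speed limit or range.

## Working session

There is one attempt and no reset: what is moved stays moved. The work goes in short steps, Python scripts to look and compute and a shell command to move; the robot and the scene stay as the last step left them, time stands still between calls to the robot, and variables do not carry over. Pictures are saved under pics/ and viewed, and the job is handed in when it is done.

```bash
mkdir -p pics; ls; python3 - <<'E'
from station import manip
import cv2,numpy as np
s=manip.sense();print({k:np.round(v,4).tolist() for k,v in s.items()})
for n in("scene","top","wrist"):
    d=manip.snapshot(n)
    cv2.imwrite(f"pics/{n}0.png",d["frame"][:,:,::-1]); np.savez(f"pics/{n}0.npz",**d)
    R=cv2.Rodrigues(np.array(d["rvec"],float))[0];print(n,(-R.T@np.ravel(d["tvec"])).round(3),np.array(d["camera_matrix"]).round(1).tolist())
E
```

```text
pics
{'t': 0.0, 'q': [1.0295, 0.5285, 1.4339, -0.0, 1.1814, -0.1785], 'qd': [-0.0005, -0.0006, -0.0009, -0.0004, 0.0013, -0.0004], 'tau': [-0.0014, -44.2352, -17.8024, -0.0004, 0.0083, -0.0], 'tcp_pos': [0.2214, 0.5837, 0.2473], 'tool_rot': [0.6962, -0.1278, 0.1273, -0.6948], 'force': [-0.549, 0.0935, 0.7321], 'ft_torque': [-0.006, -0.0342, 0.0183], 'finger_gap': 0.9984}
scene [ 1.337 -0.148  0.583] [[565.5, 0.0, 323.2], [0.0, 565.5, 239.4], [0.0, 0.0, 1.0]]
top [ 0.523 -0.138  1.232] [[609.3, 0.0, 322.1], [0.0, 609.3, 235.9], [0.0, 0.0, 1.0]]
wrist [0.142 0.613 0.373] [[411.9, 0.0, 313.3], [0.0, 411.9, 236.7], [0.0, 0.0, 1.0]]
```

View pics/top0.png

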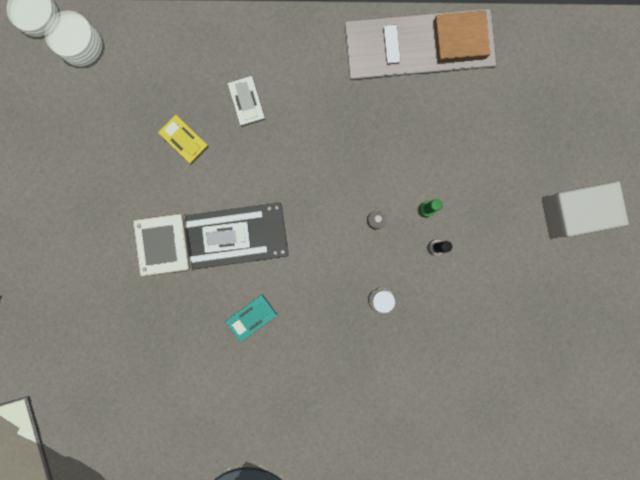

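View pics/scene0.png

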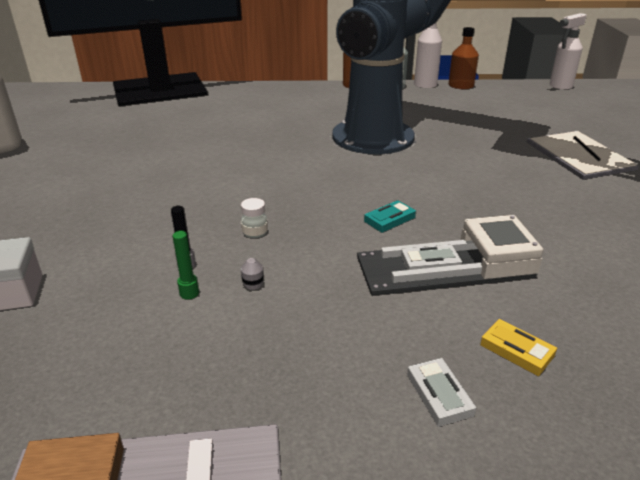

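View pics/wrist0.png

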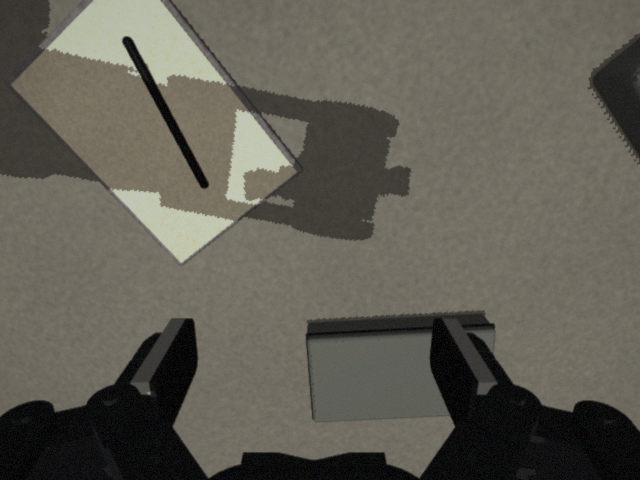

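The top view shows the dock at (135–288, 205–275) with its hood to the left. The carrier is in the channel at (226,237), the black pusher at (441,247) and the green decoy at (431,208). The objective is at (377,220), the jar at (383,301) and the spare at (246,101). Next I measure these.

```bash
cat > h.py <<'E'
import numpy as np,cv2
from scipy.spatial.transform import Rotation as Ro
def load(n):
    d=dict(np.load(n)); return d
def cam(d):
    R=cv2.Rodrigues(np.ravel(d["rvec"]).astype(float))[0]; t=np.ravel(d["tvec"]).astype(float)
    return np.array(d["camera_matrix"],float),R,t
def ray(d,u,v,z):
    K,R,t=cam(d); c=-R.T@t; r=R.T@np.linalg.inv(K)@np.array([u,v,1.]); return c+r*(z-c[2])/r[2]
def cloud(d):
    K,R,t=cam(d); D=d["depth"]; v,u=np.mgrid[:D.shape[0],:D.shape[1]]
    P=np.stack([(u-K[0,2])/K[0,0]*D,(v-K[1,2])/K[1,1]*D,D],-1)
    W=(P-t)@R; W[D<=0]=np.nan; return W
def proj(d,p):
    K,R,t=cam(d); q=K@(R@np.asarray(p,float)+t); return q[:2]/q[2]
E
python3 - <<'E'
from h import *
d=load("pics/top0.npz");W=cloud(d);I=d["frame"].astype(int)
g=W[100:200,520:540].reshape(-1,3);print("bench z",np.nanmedian(g[:,2]), np.nanmedian(W[330:400,350:600,2]))
def blob(name,box,zlo,zhi):
    u0,v0,u1,v1=box;w=W[v0:v1,u0:u1].reshape(-1,3);m=(w[:,2]>zlo)&(w[:,2]<zhi);p=w[m]
    if len(p)<3:print(name,len(p));return
    r=cv2.minAreaRect((p[:,:2]*1000).astype(np.float32));print(name,len(p),"mean",p.mean(0).round(4),"rect mm",np.round(r[0],1),np.round(r[1],1),round(r[2],2))
blob("pusher top",(420,232,465,265),.09,.13)
blob("pusher any",(420,232,465,265),.02,.13)
blob("green top",(410,190,455,225),.09,.13)
blob("objective",(360,205,395,235),.035,.06)
blob("jar",(362,280,405,320),.045,.08)
blob("hood",(125,200,200,285),.05,.075)
blob("plate+",(125,195,300,285),.006,.08)
blob("rails+carrier",(195,195,300,285),.02,.04)
h=W[232:243,200:280,2];print(np.round(h[5]*1000).tolist())
# bright carrier vs rails masks
cv2.imwrite("pics/topz.png",cv2.resize(d["frame"][190:290,120:310,::-1],None,fx=4,fy=4,interpolation=cv2.INTER_NEAREST))
E
```

```text
bench z -0.00011760246451449413 -0.0004809694965108293
pusher top 132 mean [ 0.5467 -0.3706  0.1128] rect mm [ 546.8 -371.8] [21.  20.3] 49.83
pusher any 282 mean [ 0.5466 -0.3679  0.0757] rect mm [ 547.4 -369.8] [26.3 29.9] 89.07
green top 132 mean [ 0.623  -0.3522  0.1128] rect mm [ 623.5 -353.4] [20.8 19.8] 22.44
objective 222 mean [ 0.6009 -0.2523  0.043 ] rect mm [ 601.5 -252.4] [31.6 33.1] 64.23
jar 403 mean [ 0.4419 -0.2629  0.0614] rect mm [ 441.9 -263.2] [41.7 40.9] 45.46
hood 2855 mean [0.5471 0.1641 0.0616] rect mm [547.2 165.8] [110.1  96.6] 8.27
plate+ 8272 mean [0.56   0.0753 0.0335] rect mm [558.6  77.4] [350.4 174.2] 89.87
rails+carrier 2071 mean [0.5644 0.0425 0.0283] rect mm [565.6  41.5] [ 82.4 144.3] 8.33
[10.0, 9.0, 8.0, 13.0, 30.0, 28.0, 32.0, 27.0, 30.0, 28.0, 29.0, 33.0, 33.0, 28.0, 31.0, 34.0, 32.0, 33.0, 32.0, 32.0, 35.0, 27.0, 31.0, 30.0, 27.0, 33.0, 31.0, 32.0, 33.0, 31.0, 29.0, 32.0, 31.0, 31.0, 35.0, 32.0, 29.0, 36.0, 27.0, 29.0, 30.0, 34.0, 29.0, 31.0, 30.0, 36.0, 31.0, 27.0, 29.0, 29.0, 11.0, 16.0, 9.0, 12.0, 15.0, 13.0, 11.0, 8.0, 7.0, 15.0, 11.0, 11.0, 6.0, 11.0, nan, 10.0, 11.0, 10.0, 13.0, 14.0, 14.0, 15.0, 9.0, 12.0, 15.0, 8.0, 11.0, 15.0, 13.0, 11.0]
```

View pics/topz.png

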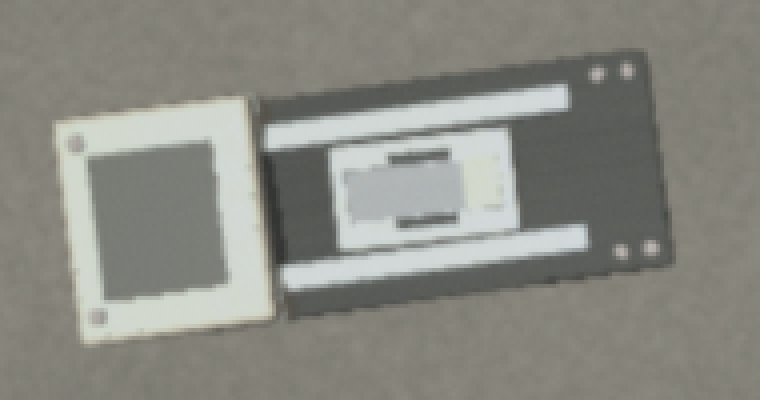

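```bash
python3 - <<'E'
from h import *
d=load("pics/top0.npz");I=d["frame"]
hsv=cv2.cvtColor(I,cv2.COLOR_RGB2HSV)
def comps(mask,z,lab):
    n,L,S,C=cv2.connectedComponentsWithStats(mask.astype(np.uint8))
    for i in range(1,n):
        if S[i,4]<60: continue
        ys,xs=np.where(L==i)
        P=np.array([ray(d,u,v,z)[:2] for u,v in zip(xs,ys)])*1000
        r=cv2.minAreaRect(P.astype(np.float32)); print(lab,S[i].tolist(),np.round(r[0],1),np.round(r[1],1),round(r[2],2))
M=np.zeros(I.shape[:2],bool);M[190:290,190:310]=1
comps((I.min(2)>150)&M,.028,"bright")
comps((I.max(2)<85)&M,.012,"plate")
M[:]=0;M[190:290,125:190]=1
comps((I.min(2)>165)&M,.062,"hood")
E
```

```text
bright [190, 211, 72, 16, 463] [599.3  47.1] [ 12.6 142.9] 8.34
bright [190, 222, 77, 41, 1619] [556.4  45.1] [ 67.  151.9] 8.33
hood [134, 215, 54, 61, 1485] [546.3 166.1] [106.5  91.4] 8.39
```

```bash
python3 - <<'E'
from h import *
d=load("pics/top0.npz");I=d["frame"].astype(float);g=I.mean(2)
g4=cv2.resize(d["frame"],None,fx=1,fy=1)
def edge_v(u,v0,v1,rise=True):
    c=g[v0:v1,u]; dd=np.diff(c); dd=dd if rise else -dd
    k=dd.argmax(); w=np.clip(dd[max(0,k-1):k+2],0,None); return v0+0.5+(np.arange(max(0,k-1),max(0,k-1)+len(w))*w).sum()/w.sum()
def fitl(us,fn,z):
    P=np.array([ray(d,u,fn(u),z)[:2] for u in us]); l=cv2.fitLine(P.astype(np.float32),cv2.DIST_HUBER,0,.01,.01).ravel(); 
    th=np.degrees(np.arctan2(-l[0]*np.sign(l[1]),abs(l[1]))); return th,l
# rail centrelines: top rail approx v=190+ (137 -0.132*(x-265))/4
def vt(u): x=(u-120)*4; return 190+(137-0.132*(x-265))/4
def vb(u): x=(u-120)*4; return 190+(277-0.132*(x-285))/4
L={}
for nm,f in(("top",vt),("bot",vb)):
    for rise,o in((True,-1),(False,1)):
        us=range(190,258) if nm=="top" else range(194,262)
        def fn(u): 
            c=f(u); return edge_v(u,int(c-5),int(c+1),True) if rise else edge_v(u,int(c),int(c+6),False)
        th,l=fitl(us,fn,.026); x0=l[2]+l[0]/l[1]*(0.045-l[3]); print(nm,rise,round(th,2),"x at y=.045:",round(x0,4))
# carrier ends along u at several v ; hood mouth; plate end
for nm,vs,u0,u1,rise,z in(("carrier rear",range(226,246),243,256,False,.030),("hood mouth top edge",range(218,268),178,196,False,.062),("plate rear",range(208,252),280,295,True,.012),("hood back",range(224,272),130,146,True,.062)):
    P=[]
    for v in vs:
        c=g[v,u0:u1];dd=np.diff(c);dd=dd if rise else -dd;k=dd.argmax();P.append(ray(d,u0+k+.5,v,z)[:2])
    P=np.array(P);l=cv2.fitLine(P.astype(np.float32),cv2.DIST_HUBER,0,.01,.01).ravel();print(nm,"mid",np.median(P,0).round(4),"dir deg",round(np.degrees(np.arctan(l[1]/l[0])),2), "line pt",l[2:].round(4))
E
```

```text
top True 8.39 x at y=.045: 0.6062
top False 8.25 x at y=.045: 0.5937
bot True 8.06 x at y=.045: 0.5346
bot False 8.49 x at y=.045: 0.5227
carrier rear mid [0.5661 0.0011] dir deg 7.63 line pt [0.5687 0.0015]
hood mouth top edge mid [0.5506 0.118 ] dir deg 8.32 line pt [0.5506 0.1189]
plate rear mid [ 0.5794 -0.0688] dir deg 8.21 line pt [ 0.578  -0.0702]
hood back mid [0.5403 0.2117] dir deg 8.48 line pt [0.548  0.2128]
```

```bash
cat >> h.py <<'E'
TH=np.radians(8.3); EX=np.array([-np.sin(TH),np.cos(TH),0]); EY=np.array([-np.cos(TH),-np.sin(TH),0]); O=np.array([.5536,.1185,0])
def d2w(x,y,z): return O+x*EX+y*EY+np.array([0,0,z])
def w2d(p): p=np.asarray(p)-O; return np.array([p@EX,p@EY,p[2]])
def Rt(s): return Ro.from_quat(s["tool_rot"])
def goal(sign,ang=0):
    z=sign*EX; y=np.array([0,0,-1.]); return Ro.from_matrix(np.stack([np.cross(y,z),y,z],1))
def delta(s,p,G=None):
    R=Rt(s); sh=R.inv().apply(np.asarray(p)-s["tcp_pos"])*100
    rv=(R.inv()*G).as_rotvec() if G is not None else np.zeros(3)
    return sh.round(2).tolist(),rv.round(3).tolist()
E
python3 - <<'E'
from h import *
from station import manip
s=manip.sense();print(Rt(s).as_matrix().round(3))
for sg in(1,-1):print(sg,(Rt(s).inv()*goal(sg)).as_rotvec().round(3))
# pusher refine
d=load("pics/top0.npz");W=cloud(d)
w=W[232:265,420:465].reshape(-1,3)
for a,b in((.113,.13),(.108,.13),(.02,.035)):
    p=w[(w[:,2]>a)&(w[:,2]<b)];print(len(p),p.mean(0).round(4),p.min(0).round(4),p.max(0).round(4))
I=d["frame"];m=np.zeros(I.shape[:2],np.uint8);m[232:265,425:460]=(I[232:265,425:460].max(2)<45)
ys,xs=np.where(m);print(len(xs),xs.min(),xs.max(),ys.min(),ys.max())
u=xs.max();r=ray(d,u+.5-5.2,ys.mean(),.116);print("top by ray",r.round(4))
d2=load("pics/scene0.npz");
for z,pt in((.116,(.5467,-.372,.116)),(0,(.5467,-.372,0))):print("scene proj",proj(d2,pt).round(1))
cv2.imwrite("pics/pz.png",np.hstack([cv2.resize(I[200:270,400:470,::-1],(500,500),interpolation=0),cv2.resize(d2["frame"][200:310,130:240,::-1],(300,500),interpolation=0)]))
E
```

```text
[[ 0.935 -0.001  0.355]
 [-0.355 -0.001  0.935]
 [-0.    -1.    -0.002]]
1 [ 0.002 -0.508 -0.001]
-1 [1.000e-03 2.634e+00 2.000e-03]
93 [ 0.5471 -0.3722  0.1159] [ 0.5374 -0.3825  0.113 ] [ 0.5576 -0.362   0.1222]
111 [ 0.547  -0.3719  0.1152] [ 0.5374 -0.383   0.1091] [ 0.5576 -0.362   0.1222]
86 [ 0.5465 -0.3663  0.0296] [ 0.5325 -0.3827  0.0201] [ 0.5623 -0.3566  0.0347]
104 433 450 242 251
top by ray [ 0.5451 -0.3698  0.116 ]
scene proj [177.  208.1]
scene proj [186.7 265.8]
```

View pics/pz.png

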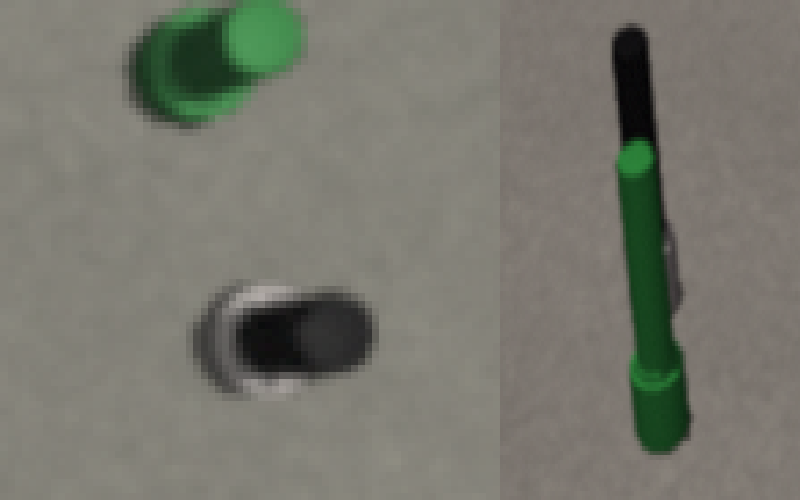

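```bash
python3 -m handwheel '[4,0,-2,0,-0.1,0,8.5, 8,0,-4.5,0,-0.2,0,8.5, 12,0,-6.7,0,-0.3,0,8.5, 15.5,0,-8.7,0,-0.4,0,8.5, 19,0,-10.7,0,-0.508,0,8.5, 22.5,0,-12.7,0,-0.508,0,8.5, 26,0,-14.7,0,-0.508,0,8.5, 29.5,0,-16.6,0,-0.508,0,8.5, 33,0,-18.6,0,-0.508,0,8.5, 36,0,-20.3,0,-0.508,0,8.5]'
python3 - <<'E'
from h import *
from station import manip
s=manip.sense();print(s["t"],s["tcp_pos"].__repr__());print(delta(s,[.547,-.372,.25],goal(1)))
E
```

```text
t: 0.98
tcp_pos: [0.4874, 0.2647, 0.2482]
tool_rot: [0.705, 0.051, -0.051, -0.705]
force: [0.9, 0.8, -0.3]
finger_gap: 0.996
0.9833 array([0.48738537, 0.26467763, 0.24816653])
([-3.28, -0.17, -63.86], [0.0, -0.0, -0.0])
```

```bash
python3 -m handwheel '[0,0,-3,0,0,0,8.5, 0,0,-7,0,0,0,8.5, 0,0,-11,0,0,0,8.5, -0.5,0,-15,0,0,0,8.5, -1,0,-19,0,0,0,8.5, -1.5,0,-23,0,0,0,8.5, -2,0,-27,0,0,0,8.5, -2.3,0,-31,0,0,0,8.5, -2.6,0,-35,0,0,0,8.5, -3.28,0,-39,0,0,0,8.5]'
python3 -m handwheel '[0,0,-4,0,0,0,8.5, 0,0,-8,0,0,0,8.5, 0,0,-12,0,0,0,8.5, 0,0,-16,0,0,0,8.5, 0,0,-19.5,0,0,0,8.5, 0,0,-22.5,0,0,0,8.5, 0,0,-24.2,0,0,0,8.5, 0,0,-24.8,0,0,0,8.5, 0,0,-24.8,0,0,0,8.5]'
python3 - <<'E'
from h import *
from station import manip
s=manip.sense();print(s["t"],s["q"]);print(delta(s,[.547,-.372,.25],goal(1)))
d=manip.snapshot("wrist");np.savez("pics/w1.npz",**d);cv2.imwrite("pics/w1.png",d["frame"][:,:,::-1])
print(proj(d,(.547,-.372,.116)),proj(d,(.547,-.372,0)))
W=cloud(d);w=W.reshape(-1,3);m=(np.hypot(w[:,0]-.547,w[:,1]+.372)<.03)
for a,b in((.112,.12),(.04,.11),(.0265,.033)):
    p=w[m&(w[:,2]>a)&(w[:,2]<b)]
    if len(p): print(len(p),p.mean(0).round(4),p.min(0).round(4),p.max(0).round(4))
E
```

```text
t: 1.82
tcp_pos: [0.5104, -0.1259, 0.2483]
tool_rot: [0.705, 0.052, -0.051, -0.705]
force: [0.3, -0.0, -0.2]
finger_gap: 0.998
t: 2.57
tcp_pos: [0.5458, -0.3705, 0.2476]
tool_rot: [-0.705, -0.05, 0.051, 0.705]
force: [-0.7, 0.0, 0.9]
finger_gap: 0.988
2.5667 [-7.65481399e-01  5.76491943e-01  1.33950180e+00  4.00486402e-05
  1.22634242e+00 -2.47954744e+00]
([0.1, -0.24, -0.16], [-0.001, -0.002, -0.0])
[311.54926831 232.94155288] [311.85753238 193.2462229 ]
790 [ 0.5431 -0.3724  0.1153] [ 0.533  -0.3829  0.1121] [ 0.5545 -0.3618  0.1174]
610 [ 0.5355 -0.3734  0.0786] [ 0.5328 -0.3832  0.0402] [ 0.5432 -0.3622  0.1098]
378 [ 0.5373 -0.3729  0.03  ] [ 0.5283 -0.3879  0.0268] [ 0.5534 -0.3564  0.0328]
```

View pics/w1.png

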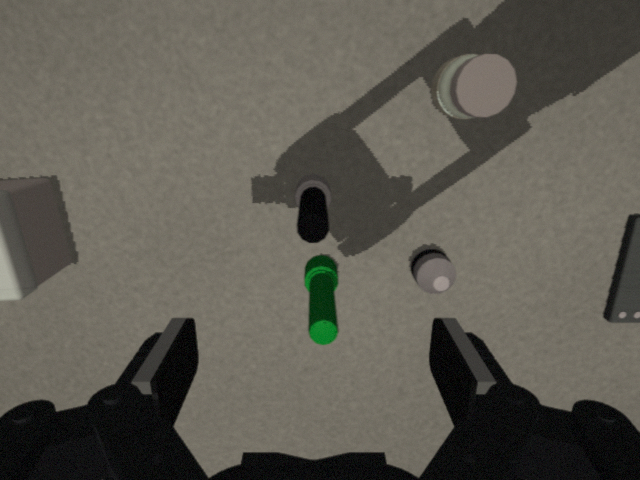

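The wrist view puts the black handle at (313,220), centred between the jaws. The green one is farther out at (323,315) and beside the fingers' line. I descend next.

```bash
python3 -m handwheel '[0,2,0,0,0,0,8.5, 0,5,-0.1,0,0,0,8.5, 0,8,-0.1,0,0,0,8.5, 0,11,-0.1,0,0,0,8.5, 0,13.5,-0.1,0,0,0,8.5, 0,15,-0.1,0,0,0,8.5, 0,15.7,-0.1,0,0,0,8.5, 0,15.7,-0.1,0,0,0,8.5]'
python3 -m handwheel '[0,0,0,0,0,0,5, 0,0,0,0,0,0,3, 0,0,0,0,0,0,2, 0,0,0,0,0,0,1.5, 0,0,0,0,0,0,1.5, 0,0,0,0,0,0,1.5, 0,0,0,0,0,0,1.5, 0,0,0,0,0,0,1.5]' 60
python3 - <<'E'
from h import *
from station import manip
s=manip.sense();print(s["t"],s["tcp_pos"],s["finger_gap"]*85)
E
```

```text
t: 3.28
tcp_pos: [0.5454, -0.3675, 0.0896]
tool_rot: [-0.704, -0.051, 0.053, 0.707]
force: [-0.6, 0.4, 1.2]
finger_gap: 0.995
t: 3.95
tcp_pos: [0.5468, -0.371, 0.0924]
tool_rot: [0.706, 0.052, -0.051, -0.705]
force: [-0.8, -0.0, 6.4]
finger_gap: 0.238
3.95 [ 0.54678197 -0.37095305  0.09241136] 20.242650224134778
```

```bash
python3 -m handwheel '[0,-1,0,0,0,0,1.5, 0,-3,0,0,0,0,1.5, 0,-6,0,0,0,0,1.5, 0,-8,0,0,0,0,1.5, 0,-9,0,0,0,0,1.5, 0,-9,0,0,0,0,1.5, 0,-9,0,0,0,0,1.5]' 60
python3 - <<'E'
from h import *
from station import manip
s=manip.sense();print(s["t"],s["tcp_pos"],s["finger_gap"]*85,s["force"],s["ft_torque"])
for n in("wrist","scene"):
    d=manip.snapshot(n);np.savez(f"pics/{n}2.npz",**d);cv2.imwrite(f"pics/{n}2.png",d["frame"][:,:,::-1])
E
```

```text
t: 4.53
tcp_pos: [0.5459, -0.3698, 0.181]
tool_rot: [-0.705, -0.051, 0.051, 0.705]
force: [0.4, 0.2, -2.1]
finger_gap: 0.239
4.5333 [ 0.54589747 -0.36983861  0.1809659 ] 20.29428607412322 [ 0.37500586  0.21215827 -2.14870057] [0.044131   0.00266586 0.0157831 ]
```

View pics/wrist2.png

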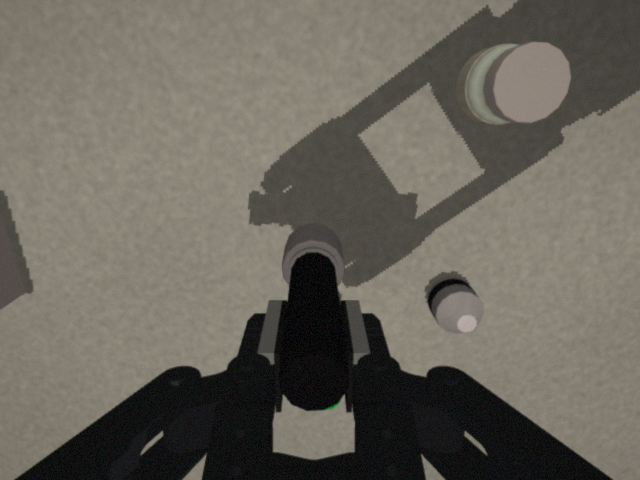

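View pics/scene2.png

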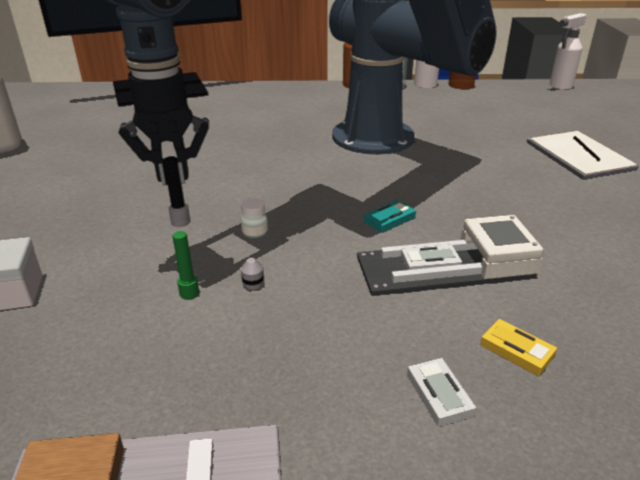

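The pusher is held and lifted: steel foot at (313,250) in the wrist view and (179,214) in the scene view. The objective and the green decoy are undisturbed. Next I check tilt and foot height.

```bash
python3 - <<'E'
from h import *
d=load("pics/scene2.npz");W=cloud(d)
# foot: region around (179,214)
w=W[205:226,168:190].reshape(-1,3);c=w[(abs(w[:,0]-.55)<.04)&(abs(w[:,1]+.37)<.04)&(w[:,2]>.06)]
print("scene foot",len(c),c.mean(0).round(4),c.min(0).round(4),c.max(0).round(4))
w=W[160:205,160:190].reshape(-1,3);c=w[(abs(w[:,0]-.55)<.025)&(abs(w[:,1]+.37)<.025)&(w[:,2]>.06)]
for a in np.arange(.09,.22,.015):
    k=c[(c[:,2]>a)&(c[:,2]<a+.015)]
    if len(k):print(round(a,3),len(k),k.mean(0).round(4))
d=load("pics/wrist2.npz");W=cloud(d);w=W[220:420,280:350].reshape(-1,3);c=w[(abs(w[:,0]-.55)<.03)&(abs(w[:,1]+.37)<.03)&(w[:,2]>.06)]
print("wrist")
for a in np.arange(.06,.22,.01):
    k=c[(c[:,2]>a)&(c[:,2]<a+.01)]
    if len(k):print(round(a,3),len(k),k.mean(0).round(4),k[:,1].min().round(4),k[:,1].max().round(4))
E
```

```text
scene foot 401 [ 0.5548 -0.3676  0.1081] [ 0.5398 -0.3853  0.0867] [ 0.5626 -0.3537  0.1275]
0.105 2 [ 0.5358 -0.36    0.1181]
0.12 69 [ 0.5515 -0.3672  0.13  ]
0.135 122 [ 0.5519 -0.3684  0.1427]
0.15 116 [ 0.5522 -0.3685  0.1577]
0.165 237 [ 0.5536 -0.3672  0.1729]
0.18 255 [ 0.5531 -0.3649  0.1874]
0.195 171 [ 0.5533 -0.3658  0.2   ]
wrist
0.08 1 [ 0.5299 -0.3784  0.0897] -0.3784 -0.3784
0.09 286 [ 0.5304 -0.373   0.0953] -0.3868 -0.3566
0.1 331 [ 0.5305 -0.373   0.1053] -0.3868 -0.3569
0.11 1085 [ 0.5347 -0.372   0.1171] -0.3868 -0.3551
0.12 582 [ 0.5355 -0.3723  0.1233] -0.3833 -0.3586
0.13 373 [ 0.5347 -0.3722  0.1351] -0.3818 -0.361
0.14 446 [ 0.5347 -0.372   0.1451] -0.3818 -0.361
0.15 524 [ 0.5347 -0.3722  0.1551] -0.3818 -0.361
0.16 698 [ 0.5347 -0.372   0.1655] -0.3846 -0.359
0.17 955 [ 0.5346 -0.3719  0.1752] -0.3843 -0.3593
0.18 1105 [ 0.5347 -0.3717  0.1851] -0.3836 -0.36
0.19 1320 [ 0.5354 -0.3717  0.1952] -0.3829 -0.3588
0.2 3722 [ 0.5415 -0.3708  0.2036] -0.3814 -0.3578
```

```bash
python3 - <<'E'
from h import *
from station import manip
s=manip.sense();print(delta(s,d2w(-.17,0,.185),goal(1)))
E
```

```text
([7.88, -0.48, 31.14], [-0.003, 0.0, -0.003])
```

```bash
python3 -m handwheel '[0.5,-0.3,2,0,0,0,1.5, 1.5,-0.4,5.5,0,0,0,1.5, 2.5,-0.4,9.5,0,0,0,1.5, 3.5,-0.4,13.5,0,0,0,1.5, 4.5,-0.4,17.5,0,0,0,1.5, 5.5,-0.4,21.5,0,0,0,1.5, 6.5,-0.4,25.5,0,0,0,1.5, 7.4,-0.4,28.8,0,0,0,1.5, 7.8,-0.4,30.7,0,0,0,1.5, 7.9,-0.4,31.1,0,0,0,1.5]' 60
python3 - <<'E'
from h import *
from station import manip
s=manip.sense();print(s["t"],w2d(s["tcp_pos"]).round(4),delta(s,d2w(-.17,0,.11),goal(1)))
E
```

```text
t: 5.47
tcp_pos: [0.5779, -0.0466, 0.1835]
tool_rot: [-0.704, -0.051, 0.054, 0.706]
force: [-0.1, -0.6, -2.0]
finger_gap: 0.247
5.4667 [-0.1669 -0.0002  0.1835] ([0.01, 7.34, -0.33], [-0.003, 0.005, -0.004])
```

```bash
python3 -m handwheel '[0,1.5,-0.1,0,0,0,1.5, 0,4,-0.1,0,0,0,1.5, 0,6,-0.1,0,0,0,1.5, 0,7,-0.1,0,0,0,1.5, 0,7.3,-0.1,0,0,0,1.5, 0,7.3,-0.1,0,0,0,1.5, 0,7.3,-0.1,0,0,0,1.5]' 60
python3 - <<'E'
from h import *
from station import manip
s=manip.sense();print(s["t"],w2d(s["tcp_pos"]).round(4))
for n in("wrist","top","scene"):
    d=manip.snapshot(n);np.savez(f"pics/{n}3.npz",**d);cv2.imwrite(f"pics/{n}3.png",d["frame"][:,:,::-1])
s=manip.sense();print(s["t"],w2d(s["tcp_pos"]).round(4))
E
```

```text
t: 6.05
tcp_pos: [0.5801, -0.0527, 0.1126]
tool_rot: [0.705, 0.051, -0.051, -0.705]
force: [0.4, 0.1, -2.0]
finger_gap: 0.238
6.05 [-0.1732 -0.0015  0.1126]
6.2 [-0.1731 -0.0019  0.1135]
```

View pics/wrist3.png

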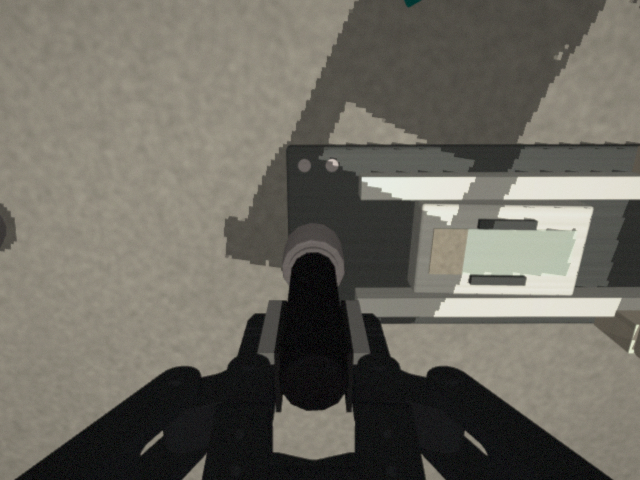

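View pics/scene3.png

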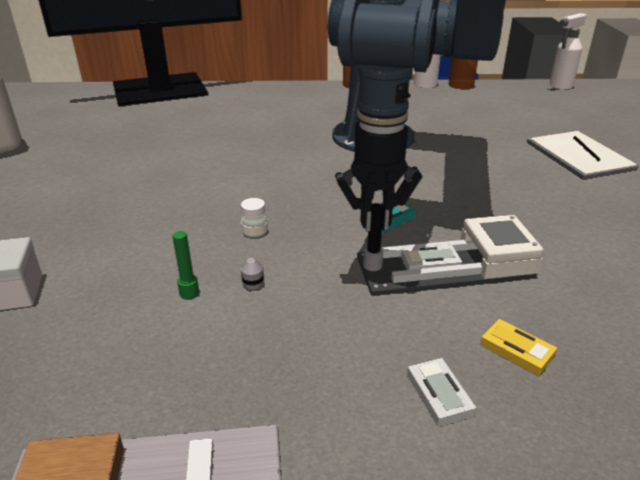

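View pics/top3.png

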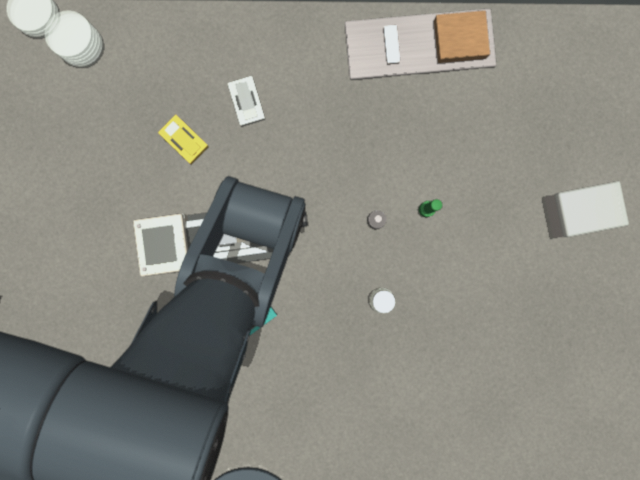

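In the wrist view the foot is at (314,255), over the plate's free end. The carrier's rear edge is at about u=415 and the channel lies between v=200 and v=290. I measure the foot and rear face in the dock frame.

```bash
cat > meas.py <<'E'
from h import *
import sys
def footcar(d,tcp):
    W=cloud(d);w=W.reshape(-1,3);D=(w-O)@np.stack([EX,EY,[0,0,1]],1)
    near=np.hypot(*(w[:,:2]-tcp[:2]).T)<.022
    f=D[near&(w[:,2]<tcp[2]-.06)&(w[:,2]>tcp[2]-.11)&(w[:,2]>.0165)]
    x,y=f[:,0],f[:,1];h=f[:,2]
    lo=f[h<np.median(h)+.01]
    print("foot x-extent",np.percentile(x,[1,99]).round(4),"mid",(np.percentile(x,[1,99]).mean()).round(4),"y max(near robot)",np.percentile(y,99).round(4),"-> axis y",(np.percentile(y,99)-.016).round(4),"z",np.percentile(h,[1,99]).round(4))
    c=D[(abs(D[:,1])<.024)&(D[:,2]>.0225)&(D[:,2]<.037)&(D[:,0]>-.135)&(D[:,0]<-.002)&~(np.hypot(*(w[:,:2]-tcp[:2]).T)<.021)]
    print("carrier top n",len(c),"x 0.5/99.5%",np.percentile(c[:,0],[.5,99.5]).round(4),"z",np.median(c[:,2]).round(4),"y",np.percentile(c[:,1],[1,99]).round(4))
    r=D[(D[:,0]>-.13)&(D[:,0]<-.02)&(D[:,2]>.022)&(D[:,2]<.034)]
    for s in(1,-1):
        e=r[(s*r[:,1]>.0275)&(s*r[:,1]<.045),1]
        if len(e):print("rail",s,np.percentile(e,[2,98]).round(4))
E
python3 - <<'E'
from meas import *
d=load("pics/wrist3.npz");footcar(d,np.array([.5801,-.0527,.113]))
E
```

```text
foot x-extent [-0.1891 -0.159 ] mid -0.174 y max(near robot) 0.0173 -> axis y 0.0013 z [0.023  0.0528]
carrier top n 13276 x 0.5/99.5% [-0.1177 -0.0284] z 0.0307 y [-0.0217  0.0236]
rail 1 [0.0279 0.0435]
rail -1 [-0.0382 -0.0277]
```

```bash
python3 -m handwheel '[0,0.35,1,0,0,0,1.5, 0,0.35,2.5,0,0,0,1.5, 0,0.35,3.4,0,0,0,1.5, 0,0.35,3.9,0,0,0,1.5, 0,0.35,4.4,0,0,0,1.5, 0,0.35,4.9,0,0,0,1.5, 0,0.35,5.4,0,0,0,1.5, 0,0.35,5.9,0,0,0,1.5, 0,0.35,6.4,0,0,0,1.5, 0,0.35,6.7,0,0,0,1.5]' 60
python3 -m handwheel '[0,0,0,0,0,0,1.5, 0,0,-0.5,0,0,0,1.5, 0,0,-1.2,0,0,0,1.5, 0,0,-1.8,0,0,0,1.5, 0,0,-1.8,0,0,0,1.5, 0,0,-1.8,0,0,0,1.5, 0,0,-1.8,0,0,0,1.5, 0,0,-1.8,0,0,0,1.5]' 60
python3 - <<'E'
from meas import *
from station import manip
s=manip.sense();print(s["t"],w2d(s["tcp_pos"]).round(4))
d=manip.snapshot("wrist");np.savez("pics/w4.npz",**d);cv2.imwrite("pics/w4.png",d["frame"][:,:,::-1]);footcar(d,s["tcp_pos"])
E
```

```text
t: 7.03
tcp_pos: [0.57, 0.0146, 0.1089]
tool_rot: [0.705, 0.051, -0.051, -0.705]
force: [0.9, -1.3, -0.7]
finger_gap: 0.241
t: 7.7
tcp_pos: [0.5723, -0.0036, 0.1087]
tool_rot: [-0.705, -0.051, 0.051, 0.705]
force: [-0.3, 0.4, -1.9]
finger_gap: 0.24
7.7 [-0.1235 -0.0009  0.1087]
foot x-extent [-0.1395 -0.1094] mid -0.1245 y max(near robot) 0.0179 -> axis y 0.0019 z [0.0189 0.0486]
carrier top n 13199 x 0.5/99.5% [-0.0896 -0.0024] z 0.0307 y [-0.0214  0.0236]
rail 1 [0.028  0.0435]
rail -1 [-0.0383 -0.0277]
```

View pics/w4.png

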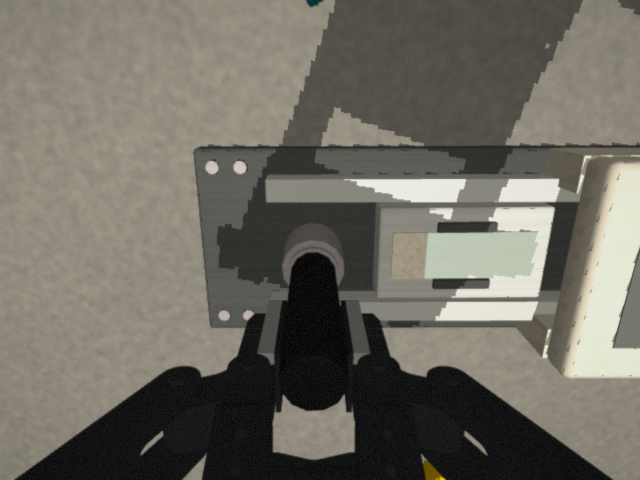

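Tap one worked: the rear face moved from −117.7 to −89.6 mm, and the foot is drawn back about 20 mm. Tap two follows.

```bash
python3 -m handwheel '[0,0,0.8,0,0,0,1.5, 0,0,1.4,0,0,0,1.5, 0,0,1.9,0,0,0,1.5, 0,0,2.4,0,0,0,1.5, 0,0,2.9,0,0,0,1.5, 0,0,3.4,0,0,0,1.5, 0,0,3.9,0,0,0,1.5, 0,0,4.2,0,0,0,1.5, 0,0,4.3,0,0,0,1.5, 0,0,4.3,0,0,0,1.5]' 60
python3 -m handwheel '[0,0,0,0,0,0,1.5, 0,0,-0.5,0,0,0,1.5, 0,0,-1.2,0,0,0,1.5, 0,0,-1.6,0,0,0,1.5, 0,0,-1.6,0,0,0,1.5, 0,0,-1.6,0,0,0,1.5, 0,0,-1.6,0,0,0,1.5, 0,0,-1.6,0,0,0,1.5]' 60
python3 - <<'E'
from meas import *
from station import manip
s=manip.sense();print(s["t"],w2d(s["tcp_pos"]).round(4))
d=manip.snapshot("wrist");np.savez("pics/w5.npz",**d);cv2.imwrite("pics/w5.png",d["frame"][:,:,::-1]);footcar(d,s["tcp_pos"])
E
```

```text
t: 8.58
tcp_pos: [0.5662, 0.0394, 0.1088]
tool_rot: [-0.705, -0.051, 0.051, 0.705]
force: [0.0, 0.2, -1.8]
finger_gap: 0.24
t: 9.25
tcp_pos: [0.5685, 0.0231, 0.1088]
tool_rot: [-0.705, -0.051, 0.051, 0.705]
force: [1.0, 0.1, -1.1]
finger_gap: 0.243
9.25 [-0.0965 -0.001   0.1088]
foot x-extent [-0.1125 -0.0823] mid -0.0974 y max(near robot) 0.0179 -> axis y 0.0019 z [0.019  0.0487]
carrier top n 9526 x 0.5/99.5% [-0.065  -0.0024] z 0.0308 y [-0.0214  0.0236]
rail 1 [0.0281 0.0435]
rail -1 [-0.038  -0.0277]
```

View pics/w5.png

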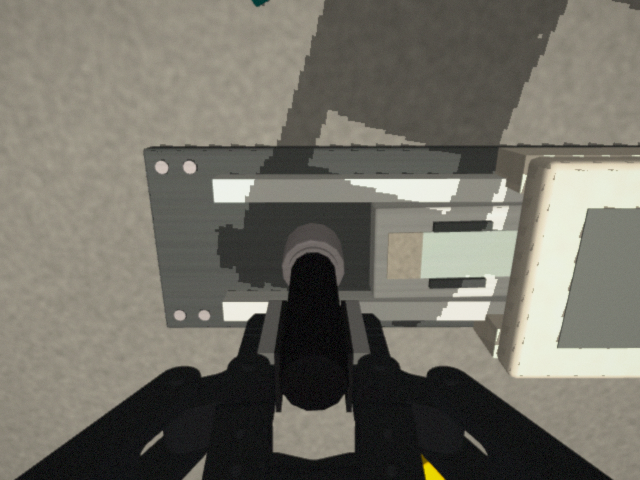

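Tap two moved the rear face to −65.0 mm, leaving 25 mm to go. The third tap goes slowly, watching force near the stop.

```bash
python3 -m handwheel '[0,0,0.8,0,0,0,1.5, 0,0,1.4,0,0,0,1.5, 0,0,1.8,0,0,0,1.5, 0,0,2.2,0,0,0,1.5, 0,0,2.6,0,0,0,1.5, 0,0,3.0,0,0,0,1.5, 0,0,3.4,0,0,0,1.5, 0,0,3.7,0,0,0,1.5, 0,0,3.8,0,0,0,1.5, 0,0,3.8,0,0,0,1.5]' 60
python3 -m handwheel '[0,0,0.1,0,0,0,1.5, 0,0,0.1,0,0,0,1.5]' 60
python3 -m handwheel '[0,0,0.1,0,0,0,1.5, 0,0,0.1,0,0,0,1.5]' 60
python3 - <<'E'
from meas import *
from station import manip
s=manip.sense();print(s["t"],w2d(s["tcp_pos"]).round(4),s["force"]@EX)
d=manip.snapshot("wrist");np.savez("pics/w6.npz",**d);footcar(d,s["tcp_pos"])
E
```

```text
t: 10.13
tcp_pos: [0.563, 0.0611, 0.1088]
tool_rot: [-0.705, -0.051, 0.051, 0.705]
force: [0.4, -0.3, -1.9]
finger_gap: 0.243
t: 10.3
tcp_pos: [0.563, 0.0617, 0.1088]
tool_rot: [-0.705, -0.051, 0.051, 0.705]
force: [0.4, -0.0, -2.5]
finger_gap: 0.241
t: 10.47
tcp_pos: [0.5629, 0.0626, 0.1088]
tool_rot: [0.705, 0.051, -0.051, -0.705]
force: [0.1, -1.2, -1.6]
finger_gap: 0.24
10.4667 [-0.0567 -0.0011  0.1088] -1.174269438884426
foot x-extent [-0.0725 -0.0355] mid -0.054 y max(near robot) 0.0177 -> axis y 0.0017 z [0.0186 0.0487]
carrier top n 5639 x 0.5/99.5% [-0.0417 -0.0022] z 0.0306 y [-0.0218  0.0237]
rail 1 [0.0286 0.0436]
rail -1 [-0.0382 -0.0277]
```

```bash
for i in 1; do :; done; python3 -m handwheel '[0,0,0.1,0,0,0,1.5, 0,0,0.1,0,0,0,1.5]' 60
python3 -m handwheel '[0,0,0.1,0,0,0,1.5, 0,0,0.1,0,0,0,1.5]' 60
```

```text
t: 10.68
tcp_pos: [0.5627, 0.0637, 0.1088]
tool_rot: [0.705, 0.051, -0.051, -0.705]
force: [0.0, -0.1, -2.3]
finger_gap: 0.242
t: 10.85
tcp_pos: [0.5626, 0.0647, 0.1088]
tool_rot: [0.705, 0.051, -0.051, -0.705]
force: [1.1, -0.8, -3.0]
finger_gap: 0.242
```

```bash
python3 -m handwheel '[0,0,0.1,0,0,0,1.5, 0,0,0.1,0,0,0,1.5]' 60
python3 -m handwheel '[0,0,0.1,0,0,0,1.5, 0,0,0.1,0,0,0,1.5]' 60
```

```text
t: 11.02
tcp_pos: [0.5625, 0.0652, 0.1089]
tool_rot: [0.706, 0.052, -0.052, -0.705]
force: [0.9, -3.2, -1.2]
finger_gap: 0.244
t: 11.18
tcp_pos: [0.5624, 0.0656, 0.1089]
tool_rot: [0.706, 0.052, -0.052, -0.704]
force: [1.1, -5.5, -2.2]
finger_gap: 0.239
```

Force rises steadily to 5.5 N while the tool stalls, so the carrier is on the stop. I withdraw and check.

```bash
python3 -m handwheel '[0,0,-0.2,0,0,0,1.5, 0,0,-0.6,0,0,0,1.5, 0,0,-1.4,0,0,0,1.5, 0,0,-2.4,0,0,0,1.5, 0,0,-2.4,0,0,0,1.5, 0,0,-2.4,0,0,0,1.5]' 60
python3 - <<'E'
from meas import *
from station import manip
s=manip.sense();print(s["t"],w2d(s["tcp_pos"]).round(4),s["force"]@EX)
d=manip.snapshot("wrist");np.savez("pics/w7.npz",**d);cv2.imwrite("pics/w7.png",d["frame"][:,:,::-1]);footcar(d,s["tcp_pos"])
E
```

```text
t: 11.68
tcp_pos: [0.566, 0.0422, 0.1088]
tool_rot: [-0.705, -0.051, 0.051, 0.705]
force: [-0.2, 1.3, -2.0]
finger_gap: 0.241
11.6833 [-0.0773 -0.0012  0.1088] 1.2897116932125348
foot x-extent [-0.0933 -0.0631] mid -0.0782 y max(near robot) 0.0176 -> axis y 0.0016 z [0.0189 0.0486]
carrier top n 5835 x 0.5/99.5% [-0.0398 -0.0022] z 0.0305 y [-0.0215  0.0236]
rail 1 [0.0287 0.0435]
rail -1 [-0.0382 -0.0277]
```

View pics/w7.png

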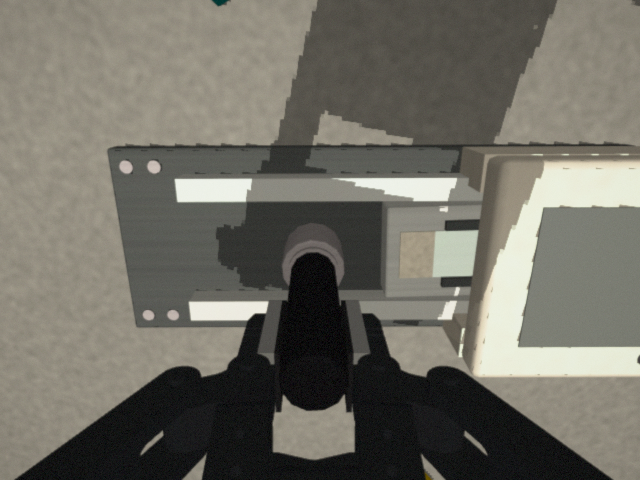

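Home: the rear face is at −39.8 mm (nominal −40), still, with the foot drawn clear. Next I lift, carry the pusher to open bench at about (0.50, −0.17) and set it down.

```bash
python3 -m handwheel '[0,-1,0,0,0,0,1.5, 0,-3,0,0,0,0,1.5, 0,-6,0,0,0,0,1.5, 0,-7.5,0,0,0,0,1.5, 0,-8,0,0,0,0,1.5]' 60
python3 - <<'E'
from meas import *
from station import manip
s=manip.sense();print(s["t"],s["tcp_pos"],delta(s,[.50,-.17,.185],goal(1)),"dock coords of target",w2d([.5,-.17,0]))
E
```

```text
t: 12.15
tcp_pos: [0.5675, 0.0431, 0.1925]
tool_rot: [0.706, 0.054, -0.049, -0.705]
force: [0.5, 0.3, -1.8]
finger_gap: 0.238
12.15 [0.56752469 0.04314873 0.19246247] ([-9.78, 0.71, -20.11], [0.001, 0.001, 0.006]) dock coords of target [-0.2777407   0.09468535  0.        ]
```

```bash
python3 -m handwheel '[-0.5,0,-1,0,0,0,1.5, -2,0,-4,0,0,0,1.5, -3.7,0,-7.5,0,0,0,1.5, -5.4,0,-11,0,0,0,1.5, -7.1,0,-14.5,0,0,0,1.5, -8.6,0,-17.5,0,0,0,1.5, -9.5,0,-19.4,0,0,0,1.5, -9.8,0,-20,0,0,0,1.5, -9.8,0,-20,0,0,0,1.5, -9.8,0,-20,0,0,0,1.5]' 60
python3 -m handwheel '[0,1.5,0,0,0,0,1.5, 0,4,0,0,0,0,1.5, 0,6.5,0,0,0,0,1.5, 0,8,0,0,0,0,1.5, 0,8.5,0,0,0,0,1.5, 0,8.6,0,0,0,0,1.5, 0,8.6,0,0,0,0,1.5]' 60
python3 - <<'E'
from meas import *
from station import manip
s=manip.sense();print(s["t"],s["tcp_pos"],delta(s,[.50,-.17,.092],goal(1)))
d=manip.snapshot("wrist");cv2.imwrite("pics/w8.png",d["frame"][:,:,::-1])
d=manip.snapshot("scene");cv2.imwrite("pics/s8.png",d["frame"][:,:,::-1])
W=cloud(d);w=W.reshape(-1,3);n=(np.hypot(*(w[:,:2]-s["tcp_pos"][:2]).T)<.025)
f=w[n&(w[:,2]<.06)&(w[:,0]>s["tcp_pos"][0]+.008)];print(np.percentile(f[:,2],[1,5,50,99]).round(4))
E
```

```text
t: 12.98
tcp_pos: [0.4968, -0.1687, 0.188]
tool_rot: [-0.705, -0.05, 0.052, 0.706]
force: [-0.2, 0.3, -1.5]
finger_gap: 0.24
t: 13.57
tcp_pos: [0.4981, -0.1682, 0.1029]
tool_rot: [-0.705, -0.052, 0.052, 0.705]
force: [-0.6, -0.3, -1.7]
finger_gap: 0.241
13.5667 [ 0.49807393 -0.16823488  0.10286987] ([0.16, 1.09, -0.2], [-0.0, 0.002, -0.0])
[-0.0018 -0.0012  0.0243  0.0578]
```

View pics/s8.png

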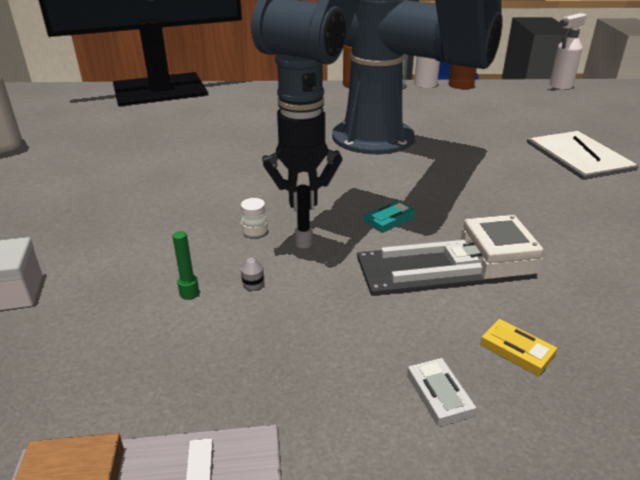

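The scene view shows the pusher upright over clear bench at (304,235), between the jar and the dock. The carrier is under the hood. The foot is about 12 mm above the bench, so I lower it gently.

```bash
python3 -m handwheel '[0,0.5,0,0,0,0,1.5, 0,0.9,0,0,0,0,1.5, 0,1.1,0,0,0,0,1.5, 0,1.15,0,0,0,0,1.5, 0,1.15,0,0,0,0,1.5]' 60
python3 -m handwheel '[0,0.1,0,0,0,0,1.5, 0,0.1,0,0,0,0,1.5, 0,0.1,0,0,0,0,1.5]' 60
```

```text
t: 14.08
tcp_pos: [0.4979, -0.1694, 0.0923]
tool_rot: [0.705, 0.052, -0.051, -0.705]
force: [-0.2, 1.2, 6.1]
finger_gap: 0.241
t: 14.33
tcp_pos: [0.498, -0.1694, 0.0923]
tool_rot: [0.706, 0.052, -0.051, -0.705]
force: [-2.4, 0.8, 12.6]
finger_gap: 0.241
```

```bash
python3 -m handwheel '[0,-0.15,0,0,0,0,1.5, 0,-0.15,0,0,0,0,1.5]' 20
python3 -m handwheel '[0,-0.15,0,0,0,0,2.3, 0,-0.15,0,0,0,0,2.8, 0,-0.15,0,0,0,0,3.5, 0,-0.15,0,0,0,0,5, 0,-0.15,0,0,0,0,8.5, 0,-0.15,0,0,0,0,8.5, 0,-0.15,0,0,0,0,8.5, 0,-0.15,0,0,0,0,8.5]'
python3 - <<'E'
from h import *
from station import manip
s=manip.sense();print(s["t"],s["tcp_pos"],s["finger_gap"])
d=manip.snapshot("wrist");cv2.imwrite("pics/w9.png",d["frame"][:,:,::-1])
E
```

```text
t: 14.5
tcp_pos: [0.498, -0.1695, 0.0924]
tool_rot: [0.706, 0.052, -0.051, -0.705]
force: [-0.4, 0.2, 7.4]
finger_gap: 0.244
t: 15.17
tcp_pos: [0.4977, -0.1692, 0.0933]
tool_rot: [-0.705, -0.051, 0.051, 0.705]
force: [1.6, -0.2, 0.3]
finger_gap: 0.996
15.1667 [ 0.4976846  -0.16918319  0.09326137] 0.9955599958807129
```

View pics/w9.png

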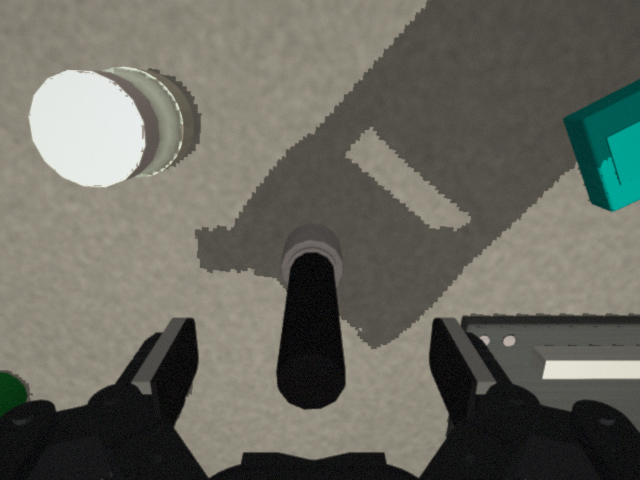

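The jaws are open with the pusher standing between them at (313,330). I retreat straight up.

```bash
python3 -m handwheel '[0,-1.5,0,0,0,0,8.5, 0,-4,0,0,0,0,8.5, 0,-7,0,0,0,0,8.5, 0,-10,0,0,0,0,8.5, 0,-13,0,0,0,0,8.5, 0,-16,0,0,0,0,8.5, 0,-18,0,0,0,0,8.5, 0,-18.5,0,0,0,0,8.5, 0,-18.5,0,0,0,0,8.5, 0,-18.5,0,0,0,0,8.5]'
python3 - <<'E'
from h import *
from station import manip
s=manip.sense();print(s["t"],s["tcp_pos"])
for n in("scene","top","wrist"):
    d=manip.snapshot(n);np.savez(f"pics/{n}10.npz",**d);cv2.imwrite(f"pics/{n}10.png",d["frame"][:,:,::-1])
d=load("pics/wrist10.npz");W=cloud(d);w=W.reshape(-1,3);m=np.hypot(w[:,0]-.497,w[:,1]+.17)<.03
for a in(.005,.03,.05,.07,.09,.11):
    k=w[m&(w[:,2]>a)&(w[:,2]<a+.02)]
    if len(k):print("wrist",a,len(k),k.mean(0).round(4),k[:,2].max().round(4))
d=load("pics/scene10.npz");W=cloud(d);w=W.reshape(-1,3);m=np.hypot(w[:,0]-.497,w[:,1]+.17)<.03
for a in(.005,.03,.05,.07,.09,.11):
    k=w[m&(w[:,2]>a)&(w[:,2]<a+.02)]
    if len(k):print("scene",a,len(k),k.mean(0).round(4))
D=(w-O)@np.stack([EX,EY,[0,0,1]],1)
c=D[(abs(D[:,1])<.022)&(D[:,2]>.024)&(D[:,2]<.037)&(D[:,0]>-.13)&(D[:,0]<-.004)];print("carrier rear (scene)",len(c),np.percentile(c[:,0],[.5,1,2]).round(4))
W=cloud(d);ob=W[250:295,235:270].reshape(-1,3);
k=ob[(ob[:,2]>.035)&(ob[:,2]<.06)];print("objective",k.mean(0).round(4))
d0=load("pics/scene0.npz");W=cloud(d0);ob=W[250:295,235:270].reshape(-1,3);k=ob[(ob[:,2]>.035)&(ob[:,2]<.06)];print("obj before",k.mean(0).round(4))
E
```

```text
t: 16.05
tcp_pos: [0.4971, -0.1688, 0.2775]
tool_rot: [-0.705, -0.051, 0.052, 0.706]
force: [-0.1, -0.0, -1.2]
finger_gap: 0.991
16.05 [ 0.49705347 -0.16880477  0.2774919 ]
wrist 0.005 107 [ 0.4823 -0.172   0.0151] 0.025
wrist 0.03 242 [ 0.4881 -0.1716  0.035 ] 0.0495
wrist 0.05 118 [ 0.4867 -0.1718  0.0602] 0.07
wrist 0.07 138 [ 0.4867 -0.1719  0.0802] 0.09
wrist 0.09 167 [ 0.4867 -0.1718  0.1002] 0.11
wrist 0.11 676 [ 0.4942 -0.1708  0.1152] 0.1174
scene 0.005 165 [ 0.5089 -0.1703  0.0153]
scene 0.03 141 [ 0.5049 -0.171   0.0387]
scene 0.05 120 [ 0.5053 -0.171   0.0601]
scene 0.07 119 [ 0.5049 -0.1707  0.0802]
scene 0.09 131 [ 0.5048 -0.1709  0.1001]
scene 0.11 92 [ 0.5004 -0.1707  0.1144]
carrier rear (scene) 363 [-0.0408 -0.0406 -0.0405]
objective [ 0.6071 -0.2515  0.0426]
obj before [ 0.6071 -0.2512  0.0427]
```

View pics/scene10.png

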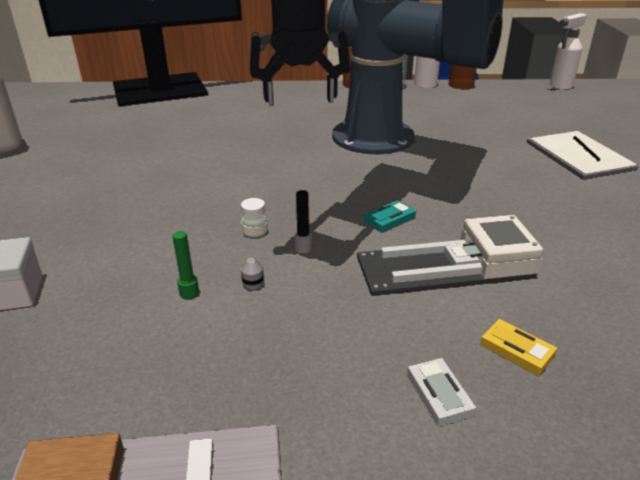

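The pusher stands upright on the open bench at (303,222) with its top at 116 mm, and the gripper is clear. The carrier's rear is at −40.6 mm and the objective has not moved. I hand in now.

```bash
python3 -c "
from station import manip
print(manip.sign_off())"
```

```text
the job is handed in; nothing more can be done
None
```

I moved the carrier home in three gentle taps with the black-handled pusher and handed the job in at about 16 s; no verdict was reported.

**Taps:** The rear face went from −118 mm to −90, −65 and then −40 mm in the dock frame. I drew the pusher about 16–20 mm clear after the first two taps. The third ended against the stop, where the force rose to about 5.5 N, and I then withdrew it.

**Last checks:**
- **Carrier:** the wrist camera puts the rear face at −39.8 mm and the scene camera at −40.6 mm. Home is −40 mm.
- **Pusher:** it stands upright and free on the open bench near (0.50, −0.17), with its top at about 116 mm.
- **Objective:** its measured position changed by 0.3 mm, so it was not disturbed.
- **Robot:** the gripper is open and well clear of everything.

**Disagreements:** No check failed. The wrist camera measured x about 3 mm lower than the top and scene cameras, close to the calibration tolerance, and it did not affect the result.

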